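Free the weighing pan with a quarter turn, tomato and all

ROBOT

A 7-joint arm with a two-finger parallel gripper is mounted at the origin on a cart in front of the work surface, level with it; the furniture and walls round the work are solid. World frame = base frame: x ahead of the robot, y to its left, z up, the work surface at z = 0. Lengths are in m, angles in rad, forces in N, time in s.
With the tool pointing down it reaches from about 0.425 to 0.875 m from the base axis. Payload 8.4 kg.
Tool frame: the origin (TCP) lies midway between the tips of the shut fingers; the grasp point (between the pads) lies 19 mm behind it (robot.grasp_offset is the distance from the TCP to the grasp point, in m); z points along the fingers, y is the line along which they close (so a half turn about z gives the same grasp; the last joint's range is limited). The gripper opens to 87 mm and grips with 3 to 60 N. Pads are 19 mm wide; open, the fingers measure 117 mm over their backs; the gripper's body (75 mm by 190 mm) begins 51 mm behind the grasp point.
Start: joints at [-1.221, 0.333, 0.04, 1.465, -0.013, 1.343, -0.059], TCP at [0.282, 0.586, 0.223] pointing down, gripper open.
Joint ranges: [-2.58, 2.58], [-0.38, 2.09], [-1.3, 1.39], [0.25, 2.4], [-1.5, 4.64], [0.08, 2.09], [-2.65, 2.65]. Speed limits (rad/s): [2.22, 2.22, 2.79, 2.79, 3.14, 3.14, 3.14].

INTERFACE

Orientations are given as a unit quaternion [w, x, y, z].
In Python, from rig import robot gives the robot as it stands.
- The arm moves only by the tool step_arm, never from a script. Its argument "steps" is a list of rows, each a list of 7 numbers: the shift along the tool's x, y, z as a fraction of full scale, then the turn, a rotation vector about the tool's x, y, z as a fraction of full scale, then the opening, from -1 (shut) to 1 (fully open). In form: [[dx, dy, dz, ax, ay, az, gripper], ...]. A call has 1 to 12 rows; each row shifts and turns the commanded pose from where the row before left it, along the tool's axes as they then stand; what a row does not reach is not made up. Full scale, the value 1, is 0.025 m for a shift and 0.15 rad for a turn. A row lasts 1/8 s, in which the tool goes at most 62.5 mm and 10.7 degrees, less where a joint would pass 70% of its speed; a pose out of reach is approached as far as the arm can. A call with a number of a shift or a turn outside -1 to 1 is refused whole. A call with a gripper value outside its range is refused whole. The fingers move at their own pace and stop on an object; "grip_force" is the grip in N (left out, the last holds). Time passes only in rows, so rows that do not move let the fingers close. It gives the time, the measured TCP pose, the force, the opening and the grip force at its end, in the units of the state.
- robot.state(): the state, without advancing time (a new reading comes with each control period).
- robot.capture(name): name is "scene" or "side" or "wrist"; returns a dict with "color" (420x560x3 uint8, blue, green, red), "fx", "fy", "cx", "cy" (pixels), "dist" ([k1, k2, p1, p2, k3] as OpenCV has them; the pictures are not rectified), "xyz" and "rotation" of the camera in the world. Camera axes: x right, y up, looking along -z (the intrinsics and any distortion apply to the point x, -y, -z); pixel columns grow to the right and rows downward; lengths in m; the calibration is good to about 2 mm. A picture is of the moment at which its call begins. There is no depth.
- robot.sign_off(): hands the job in; it is judged then, once.
The state is a dict: "t": time; "qpos": joint angles; "qd": joint speeds; "joint_efforts": joint torques, N m; "ee_pos": TCP position; "tool_rot": TCP orientation; "ft_force": force on the tool from outside, world axes, zero at the start; "wrist_torque": the same for the moment, N m; "opening": finger opening in m; "grasp_force": force on a finger pad.
Only numpy, scipy, OpenCV 4.12 (cv2) and the standard library are available. Lean on these libraries where they do the work, as an engineer would, in place of code of your own. Each camera call takes 0.05 s, during which the arm holds its last target. There are 200 camera calls.

TASK

I want to wipe the top of the kitchen scale while the tomato stays in its weighing pan: take the pan by one of its wooden ears, turn it a full quarter turn anticlockwise on its seat so that it comes free of the claws, then lift it straight up. Keep the pan level and the tomato resting in the middle of it all the time, without touching the tomato or disturbing the things around. Finish holding the pan still and level by its ear, about a hand's breadth above the scale and still turned as it came off; do not put it down.

Things in the scene. Friction and masses are not known exactly. Their poses are not given: they have to be found in the camera images.
- scale: digital kitchen scale fixed on the worktop: white case 26 mm high, dark display strip at its front. Origin on the worktop under the axis of the round black turret (120 mm across, top at 34 mm) that carries the pan; x points from the display to the back, y to the left as seen from the display, z up. The case reaches from x = -140 to +84 and y = -95 to +95 mm
- seat (a point): point on the turret's axis in its top face, 34 mm above the worktop; axes as the scale's. A tapered boss 8 mm high centres the pan's foot ring with 3 mm play. Two steel claws at +y and -y (41 to 56 mm from the axis, 12 mm high) hook over the pan's foot tabs. Stops bar clockwise turning from the locked position, and anticlockwise turning 5 to 10 degrees past the quarter turn
- pan: loose steel weighing pan, 170 mm across, 43 mm high, 0.14 to 0.19 kg. Origin: centre of its foot's underside, on the turret top; z up, y through its two ears and the two tabs under its foot. At yaw about 0 to the scale it is locked under the claws (3 mm vertical play); turned anticlockwise from above it is clear of them after about 45 to 50 degrees. It turns with light force
- pan_bowl (a point): point on the pan's axis in the middle of the dish floor, 13.5 mm above the pan's origin; axes as the pan's. The floor is level out to 15 mm from the axis, then rises at about 8, 16 and 32 degrees to the rim
- pan_ear_a (a point): middle of the wooden ear on the pan's +y side, 101 mm from the pan's axis, 40 mm above its origin (74 mm above the worktop when seated). A block 20 mm wide (along the pan's x), 34 mm long (along y), 16 mm high, gripped from above across its width; fingertips may go 25 mm below its middle. The loaded pan hangs from one ear with about 0.3 N m: grip firmly (50 N or so)
- pan_ear_b (a point): the same for the other ear, on the pan's -y side
- tomato_center (a point): centre of the red tomato lying loose in the middle of the pan: a ball of about 70 mm that rolls freely, 0.10 to 0.16 kg; its top stands about 117 mm above the worktop. (Another tomato on the chopping board at the left is not meant)
- mug: bystander, loose: white mug, 80 x 115 x 91 mm; origin at the centre of its foot
- lemon: bystander, loose: lemon, 72 x 55 x 56 mm; origin at its underside
- red_onion: bystander, loose: red onion, 78 mm across, 84 mm high; origin at its underside
- peeler: bystander, loose: peeler with a yellow handle, 170 x 25 x 18 mm; origin at its underside
- salt: bystander, loose: salt shaker, 44 mm across, 90 mm high; origin at its underside
- tomato: the same tomato; origin at its underside as it was set down (turns with it as it rolls)
There are look-alikes about, which are no part of the job. What is shaped like the tomato but blue or purple is not meant.

How it is judged:
On the way:
1. the pan is turned a quarter turn while it still stands on its seat (angle between the y axis of pan and the y axis of scale, either way round above 1.3 rad and z of pan in the frame of seat below 0.006 m and horizontal distance between pan and seat below 0.006 m and horizontal distance between tomato_center and pan_bowl below 0.025 m), for 0.2 s.
At the end, for the whole second after the job is handed in: held by the fingers (over 1 N) 50 to 160 mm above its seat, within 50 mm of the axis, not carried by the scale, turned at least 69 degrees, tilt under 0.10 rad, still (under 20 mm/s); tomato on the dish floor within 25 mm of its middle, under 30 mm/s (z of pan in the frame of seat between 0.05 and 0.16 m and horizontal distance between pan and seat below 0.05 m and angle between the y axis of pan and the y axis of scale, either way round above 1.2 rad and angle between pan's own z axis and vertical below 0.1 rad and horizontal distance between tomato_center and pan_bowl below 0.025 m and z of tomato_center in the frame of pan_bowl between 0.03 and 0.045 m and contact force between the fingers and pan above 1 N and contact force between pan and scale below 0.05 N and linear speed of pan below 0.02 m/s and linear speed of tomato below 0.03 m/s); the arm keeps its last pose, push and grip.
It fails at once if the tomato rolled away from the middle of the pan (more than 35 mm off) (horizontal distance between tomato_center and pan_bowl above 0.035 m).
It fails at once if the pan was tipped (more than 0.2 rad) (angle between pan's own z axis and vertical above 0.2 rad).
It fails at once if the robot touched the tomato (contact force between the arm and tomato above 0.5 N).
It fails at once if the mug, lemon, red onion, peeler or salt shaker was disturbed (moved more than 25 mm) (distance of any of mug, lemon, red_onion, peeler, salt from where it was at the start of the episode above 0.025 m).
It also fails if it takes over 45 s, if anything falls off the work surface, if the arm or the gripper's body presses on something with over 40 N, if the wrist force passes 120 N, or if a joint passes its speed limit or range.

## Working session

There is one attempt and no reset: what is moved stays moved. The work goes in short steps, Python scripts to look and compute and a tool call to move; the robot and the scene stay as the last step left them, time stands still between calls to the robot, and variables do not carry over. Pictures are saved under pics/ and viewed, at most 10 in all, crops included, and the job is handed in when it is done.

Besides the shell and the picture viewer there is one more tool, called by a JSON object that holds its "fn" and its "kwargs". step_arm: Moves the arm, as the interface text tells. Shift numbers are shares of 0.025 m and turn numbers shares of 0.15 rad, none past 1 either way. Its arguments: {"type":"object","properties":{"steps":{"type":"array","items":{"type":"array","items":{"type":"number"}}},"grip_force":{"type":"number"}},"required":["steps"]}

```bash
mkdir -p pics; ls; cat > h.py <<'E'
import numpy as np, cv2
from rig import robot
def cal(c):
    K=np.array([[c['fx'],0,c['cx']],[0,c['fy'],c['cy']],[0,0,1.]])
    R=np.array(c['rotation'],float)
    if R.size==4:
        from scipy.spatial.transform import Rotation
        R=Rotation.from_quat(np.r_[R[1:],R[0]]).as_matrix()
    return K,np.array(c['dist'],float),R.reshape(3,3),np.array(c['xyz'],float)
def ray(c,px):
    K,d,R,o=cal(c)
    u=cv2.undistortPoints(np.array(px,float).reshape(-1,1,2),K,d).reshape(-1,2)
    return o,(R@np.c_[u[:,0],-u[:,1],-np.ones(len(u))].T).T
def onplane(c,px,z):
    o,v=ray(c,px); return o+v*((z-o[2])/v[:,2])[:,None]
def proj(c,P):
    K,d,R,o=cal(c); q=(np.array(P,float).reshape(-1,3)-o)@R*[1,-1,-1]
    return cv2.projectPoints(q,np.zeros(3),np.zeros(3),K,d)[0].reshape(-1,2)
E
python3 - <<'E'
from h import *
import pickle
caps={n:robot.capture(n) for n in('scene','side','wrist')}
pickle.dump(caps,open('c0.pkl','wb'))
for n,c in caps.items():
    cv2.imwrite(f'pics/{n}0.png',c['color']); print(n,c['xyz'],c['fx'])
print(robot.state())
E
```

```text
pics
scene [-0.11865158 -0.51221629  0.89580097] 417.73449218875044
side [ 0.28495275 -0.8057523   0.7481852 ] 408.1409676084638
wrist [0.20761704 0.62186685 0.38328426] 364.33077748147923
{'t': 0.15, 'qpos': array([-1.22120607,  0.33377694,  0.03986881,  1.46607949, -0.01339616,
        1.34330337, -0.05850988]), 'qd': array([ 1.16222729e-03, -8.34711578e-04,  7.63313736e-05, -5.56107148e-03,
        1.22761439e-03, -2.43104374e-03,  2.12266058e-03]), 'joint_efforts': array([ 2.33935949e-03, -6.56844521e+01,  1.33710656e+00, -4.04113591e+01,
       -5.95314475e-02,  4.17834974e-02,  1.28158918e-04]), 'ee_pos': array([0.28187525, 0.58528519, 0.22183965]), 'tool_rot': array([-1.01800985e-04,  2.22525916e-01,  9.74926558e-01, -6.42658210e-04]), 'ft_force': array([-0.51160155, -0.48316421, -0.04650308]), 'wrist_torque': array([-0.02888602,  0.02545408,  0.02946576]), 'grasp_force': 0.0, 'opening': 0.08687381811495888}
```

View pics/scene0.png

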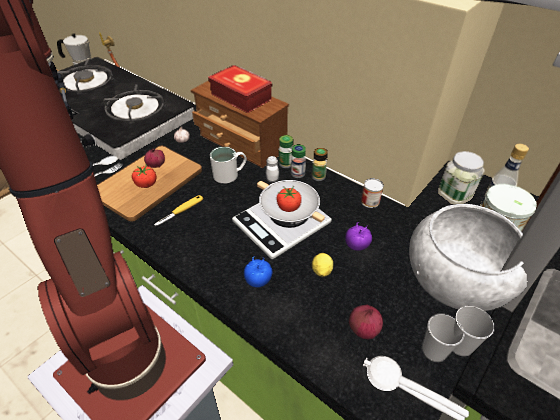

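View pics/side0.png

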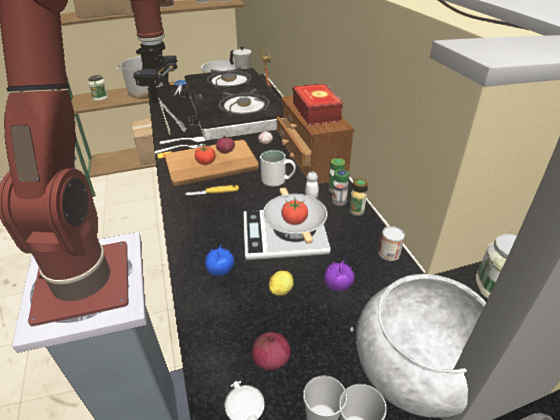

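Scene view: the red tomato in the pan on the scale is at (289,199), and the ears are at about (264,187) and (318,215). Look-alikes are the board tomato (144,177), the blue one (258,272) and the purple one (359,237). I choose the red one in the pan. In the side view the pan is at (295,214), with ears at about (284,193) and (308,236).

```bash
python3 - <<'E'
from h import *
import pickle
caps=pickle.load(open('c0.pkl','rb'))
out=[]
for n,(x,y) in(('scene',(285,205)),('side',(290,215))):
    c=caps[n]; im=c['color']
    out.append(cv2.resize(im[y-55:y+55,x-73:x+73],None,fx=2.7,fy=2.7,interpolation=cv2.INTER_CUBIC))
    hsv=cv2.cvtColor(im,cv2.COLOR_BGR2HSV)
    for lab,lo,hi in(('wood',(8,60,90),(28,190,255)),('red',(0,160,60),(7,255,255)),('white',(0,0,190),(180,30,255))):
        m=cv2.inRange(hsv,lo,hi); k,L,s,ce=cv2.connectedComponentsWithStats(m)
        for i in range(1,k):
            if s[i,4]>15 and abs(ce[i,0]-x)<70 and abs(ce[i,1]-y)<60:
                z={'wood':.074,'red':.082,'white':.026}[lab]
                print(n,lab,ce[i].round(1),s[i],onplane(c,ce[i],z)[0].round(4))
cv2.imwrite('pics/crop0.png',np.vstack([cv2.resize(o,(394,297)) for o in out]))
E
```

```text
scene wood [317.6 173.7] [315 172   7   5  22] [0.7157 0.0128 0.074 ]
scene wood [261.8 184.6] [257 181  12   9  66] [0.5708 0.1127 0.074 ]
scene wood [317.7 216.4] [312 212  13  10  85] [ 0.5673 -0.0922  0.074 ]
scene wood [322.1 264.2] [312 253  21  23 383] [ 0.4398 -0.1955  0.074 ]
scene red [282.9 190.8] [280 189   6   4  18] [0.5817 0.0415 0.082 ]
scene red [288.8 201.3] [277 189  24  23 351] [0.5579 0.0013 0.082 ]
scene white [285.3 149.7] [280 147  11   6  31] [0.7992 0.2041 0.026 ]
scene white [233.6 156. ] [219 152  25  11  53] [0.6614 0.3178 0.026 ]
scene white [272.  159.8] [268 156   9   8  55] [0.7274 0.2042 0.026 ]
scene white [240.6 166. ] [237 160   8  11  27] [0.6373 0.2633 0.026 ]
scene white [272.9 170.3] [267 166  11  11  87] [0.6869 0.1669 0.026 ]
scene white [345.  175.8] [326 167  38  18  62] [ 0.8113 -0.0308  0.026 ]
scene white [284.6 215.3] [ 233  180   98   77 2638] [0.5505 0.01   0.026 ]
scene white [258.7 230.3] [250 223  18  16 125] [0.459  0.0299 0.026 ]
side wood [222.  188.6] [205 185  34   8 216] [0.4056 0.1818 0.074 ]
side wood [283.3 190.7] [279 18
[... 183 characters left out ...]
od [298.7 204.5] [296 202   8   6  24] [0.5929 0.0407 0.074 ]
side wood [352.9 206.3] [351 203   5   7  23] [ 0.732  -0.0123  0.074 ]
side wood [355.7 212. ] [351 210  11   4  20] [ 0.7281 -0.0382  0.074 ]
side wood [307.1 236.7] [302 232  11  11  91] [ 0.5688 -0.0925  0.074 ]
side red [294.8 212.2] [283 203  24  18 314] [0.5682 0.0014 0.082 ]
side white [277.9 171.4] [268 158  27  27 388] [0.6094 0.2941 0.026 ]
side white [312.  175.8] [308 172   9   8  55] [0.7074 0.235  0.026 ]
side white [290.  227.5] [ 244  182   86   76 2871] [0.5575 0.0088 0.026 ]
side white [343.9 195.3] [343 192   4   8  19] [0.7614 0.103  0.026 ]
side white [253.6 229.8] [250 223   9  15 117] [0.4597 0.0298 0.026 ]
```

View pics/crop0.png

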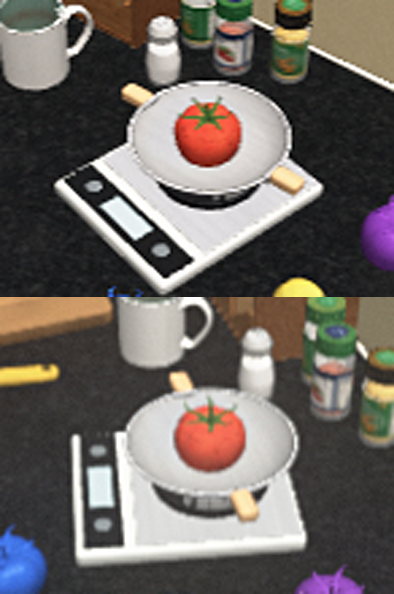

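The crop confirms the choice: red tomato in the middle of the seated pan, with the wooden ears along about world y. I'll take the free -y ear, near world (0.569, -0.092), so it swings to +x. First I go above it.

{"fn": "step_arm", "kwargs": {"steps": [[0,0,0,0,0,0.935,1],[0,0,0,0,0,0.935,1],[0,0,0,0,0,0.935,1],[0,0,0,0,0,0.935,1],[0,0,0,0,0,0.935,1],[0,0,0,0,0,0.935,1],[0,0,0,0,0,0.935,1],[0,0,0,0,0,0.935,1],[-0.5,0.2,0,0,0,0,1],[-0.96,0.41,0,0,0,0,1],[-0.96,0.41,0,0,0,0,1],[-0.96,0.41,0,0,0,0,1]]}}

```text
t: 1.65
ee_pos: [0.3186, 0.4992, 0.2224]
tool_rot: [0.0, 0.706, 0.708, -0.0]
ft_force: [0.5, -0.6, 0.3]
opening: 0.0874
grasp_force: 0.0
```

{"fn": "step_arm", "kwargs": {"steps": [[-0.96,0.41,0,0,0,0,1],[-0.96,0.41,0,0,0,0,1],[-0.96,0.41,0,0,0,0,1],[-0.96,0.41,0,0,0,0,1],[-0.96,0.41,0,0,0,0,1],[-0.96,0.41,0,0,0,0,1],[-0.96,0.41,0,0,0,0,1],[-0.96,0.41,0,0,0,0,1],[-0.96,0.41,0,0,0,0,1],[-0.96,0.41,0,0,0,0,1],[-0.96,0.41,0,0,0,0,1],[-0.96,0.41,0,0,0,0,1]]}}

```text
t: 3.15
ee_pos: [0.4411, 0.2115, 0.2226]
tool_rot: [-0.0, 0.707, 0.707, 0.0]
ft_force: [-0.1, 1.0, -0.3]
opening: 0.087
grasp_force: 0.0
```

{"fn": "step_arm", "kwargs": {"steps": [[-0.96,0.41,0,0,0,0,1],[-0.96,0.41,0,0,0,0,1],[-0.96,0.41,0,0,0,0,1],[-0.96,0.41,0,0,0,0,1],[-0.96,0.41,0,0,0,0,1],[-0.96,0.41,0,0,0,0,1],[-0.96,0.41,0,0,0,0,1],[-0.96,0.41,0,0,0,0,1],[-0.96,0.41,0,0,0,0,1],[-0.96,0.41,0,0,0,0,1],[-0.96,0.41,0,0,0,0,1],[0,0,0,0,0,0,1],[0,0,0,0,0,0,1]]}}

```text
invalid input at $.steps: expected 1 to 12 rows
```

{"fn": "step_arm", "kwargs": {"steps": [[-1,0.41,0,0,0,0,1],[-1,0.41,0,0,0,0,1],[-1,0.41,0,0,0,0,1],[-1,0.41,0,0,0,0,1],[-1,0.41,0,0,0,0,1],[-1,0.41,0,0,0,0,1],[-1,0.41,0,0,0,0,1],[-1,0.41,0,0,0,0,1],[-1,0.41,0,0,0,0,1],[-1,0.41,0,0,0,0,1],[-1,0.41,0,0,0,0,1],[0,0,0,0,0,0,1]]}}

```text
t: 4.65
ee_pos: [0.5533, -0.0649, 0.2226]
tool_rot: [0.0, 0.708, 0.706, -0.0]
ft_force: [-0.1, 0.3, -0.6]
opening: 0.0875
grasp_force: 0.0
```

```bash
python3 - <<'E'
from h import *
import pickle
c=robot.capture('wrist'); pickle.dump(c,open('c1.pkl','wb'))
cv2.imwrite('pics/w1.png',c['color']); s=robot.state(); print(s['ee_pos'],s['tool_rot'],s['qpos'],c['xyz'])
im=c['color'];hsv=cv2.cvtColor(im,cv2.COLOR_BGR2HSV)
for lab,lo,hi,z in(('wood',(8,50,90),(28,190,255),.082),('red',(0,160,50),(7,255,255),.082)):
    m=cv2.inRange(hsv,lo,hi);k,L,st,ce=cv2.connectedComponentsWithStats(m)
    for i in range(1,k):
        if st[i,4]>150: print(lab,ce[i].round(1),st[i],onplane(c,ce[i],z)[0].round(4))
E
```

```text
[ 0.55311684 -0.0631634   0.22244276] [-6.10574452e-05  7.07770497e-01  7.06442412e-01 -1.95555843e-04] [-0.63887521  0.16442657  0.75970806  1.72628072 -0.11710082  1.29771704
  0.14393128] [0.55472275 0.01912442 0.38401408]
wood [536.5  52.2] [524  26  30  51 721] [0.7579 0.0489 0.082 ]
wood [547.6 199.1] [ 484   86   76  184 2846] [ 0.7928 -0.0723  0.082 ]
wood [296.1 217.6] [285 201  24  35 774] [ 0.5692 -0.0889  0.082 ]
wood [493.2 231.1] [472 218  47  39 298] [ 0.7481 -0.1025  0.082 ]
wood [ 86.1 317.5] [ 73 287  33  62 945] [ 0.3641 -0.1929  0.082 ]
wood [473.1 317.5] [455 287  32  62 937] [ 0.745 -0.194  0.082]
wood [413.2 375.1] [ 250  359  310   28 5942] [ 0.6935 -0.2637  0.082 ]
red [296.8  92.6] [ 256   51   89   90 3657] [0.5686 0.0166 0.082 ]
red [477.1 229. ] [461 215  40  33 441] [ 0.7328 -0.1004  0.082 ]
red [490.9 243.4] [480 231  31  27 195] [ 0.7481 -0.1146  0.082 ]
```

View pics/w1.png

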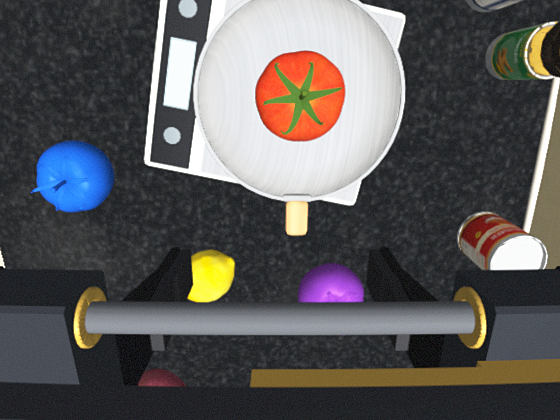

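The wrist view shows the scale turned slightly clockwise, with its corner at (146,162). The pan is centred near (300,95), the tomato at (302,96), and the ear is at (296,218) pointing down in the image. Next I measure the rim circle and the case edges.

```bash
cat > rim.py <<'E'
from h import *
from scipy.optimize import least_squares
def rim(c,c0,z=.077,r=.085,tol=.010):
    g=cv2.GaussianBlur(c['color'],(3,3),0); e=cv2.Canny(g,60,150)
    ys,xs=np.nonzero(e); P=onplane(c,np.c_[xs,ys],z)[:,:2]
    c0=np.array(c0,float)
    for t in (tol,.005,.003):
        d=np.linalg.norm(P-c0,axis=1); Q=P[abs(d-r)<t]
        c0=least_squares(lambda p:np.linalg.norm(Q-p,axis=1)-r,c0,loss='soft_l1',f_scale=.001).x
    d=np.linalg.norm(Q-c0,axis=1)-r
    return c0,len(Q),d.std()
E
python3 - <<'E'
from rim import *
import pickle
c=pickle.load(open('c1.pkl','rb'))
print(rim(c,(.570,.012)))
for n,cc in pickle.load(open('c0.pkl','rb')).items():
    if n!='wrist': print(n,rim(cc,(.570,.010)))
f=onplane(c,[(163,20),(146,162),(355,205),(404,14)],.026); print(f.round(4))
d=f[1]-f[0];print('front edge',np.arctan2(d[0],-d[1])); d=f[2]-f[1];print('right edge',np.arctan2(d[1],d[0]))
m=cv2.inRange(cv2.cvtColor(c['color'],cv2.COLOR_BGR2HSV),(8,50,90),(28,190,255))[195:245,275:320]
r=cv2.minAreaRect(cv2.findNonZero(m)+np.array([275,195]));print(r)
b=onplane(c,cv2.boxPoints(r),.082);print(b.round(4))
k,L,st,ce=cv2.connectedComponentsWithStats(m);print(st,ce)
E
```

```text
(array([0.57116746, 0.01034755]), 979, np.float64(0.0015261185112847206))
scene (array([0.56958026, 0.00777204]), 114, np.float64(0.0012808507393411166))
side (array([0.5705825 , 0.00940064]), 117, np.float64(0.0014426959879963383))
[[ 0.4502  0.08    0.026 ]
 [ 0.4212 -0.0496  0.026 ]
 [ 0.6327 -0.0953  0.026 ]
 [ 0.6668  0.0845  0.026 ]]
front edge -0.22000613214281203
right edge -0.21282275512898519
((296.5, 218.0), (34.0, 23.0), 90.0)
[[ 0.5594 -0.0736  0.082 ]
 [ 0.5794 -0.0736  0.082 ]
 [ 0.5801 -0.1054  0.082 ]
 [ 0.5595 -0.1054  0.082 ]]
[[   0    0   45   50 1476]
 [  10    6   24   35  774]] [[22.49796748 25.4796748 ]
 [21.0503876  22.63178295]]
```

{"fn": "step_arm", "kwargs": {"steps": [[-0.39,0.21,0.5,0,0,0.1,1],[-0.39,0.21,0.5,0,0,0,1],[-0.39,0.22,0.8,0,0,0,1],[0,0,0.8,0,0,0,1],[0,0,0.8,0,0,0,1],[0,0,0.6,0,0,0,1],[0,0,0.4,0,0,0,1],[0,0,0,0,0,0,1],[0,0,0,0,0,0,1]]}}

```text
t: 5.82
ee_pos: [0.5696, -0.0915, 0.1131]
tool_rot: [0.0, 0.712, 0.702, 0.0]
ft_force: [-0.2, 0.6, -0.7]
opening: 0.087
grasp_force: 0.0
```

```bash
python3 - <<'E'
from rim import *
c=robot.capture('wrist'); cv2.imwrite('pics/w2.png',c['color']); s=robot.state(); print(s['ee_pos'],s['tool_rot'],s['qpos'])
print(rim(c,(.570,.010)))
E
```

```text
[ 0.56968626 -0.09137767  0.1132474 ] [3.67107744e-04 7.12372355e-01 7.01801484e-01 4.12052038e-04] [-0.53725775  0.32654407  0.74524698  1.8105384  -0.24704164  1.09861632
  0.28001956]
(array([0.57172947, 0.01161579]), 1269, np.float64(0.001634315822600621))
```

View pics/w2.png

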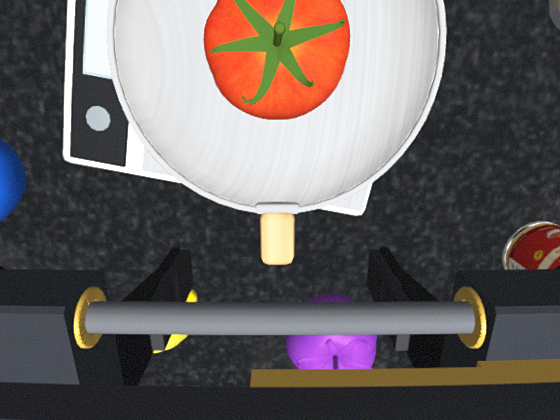

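The ear (277,238) lies centred between the fingers, in line with them. Descending and gripping.

{"fn": "step_arm", "kwargs": {"steps": [[0,0,0.6,0,0,0,1],[0,0,0.6,0,0,0,1],[0,0,0.6,0,0,0,1],[0,0,0.5,0,0,0,1],[0,0,0,0,0,0,1],[0,0,0,0,0,0,1]]}}

```text
t: 6.62
ee_pos: [0.5694, -0.0915, 0.0553]
tool_rot: [0.0, 0.712, 0.702, 0.0]
ft_force: [-0.4, 0.0, 0.9]
opening: 0.0869
grasp_force: 0.0
```

{"fn": "step_arm", "kwargs": {"steps": [[0,0,0,0,0,0,0.2],[0,0,0,0,0,0,-0.2],[0,0,0,0,0,0,-0.4],[0,0,0,0,0,0,-0.5],[0,0,0,0,0,0,-0.6],[0,0,0,0,0,0,-0.7],[0,0,0,0,0,0,-1],[0,0,0,0,0,0,-1]], "grip_force": 20}}

```text
t: 7.62
ee_pos: [0.5691, -0.0913, 0.055]
tool_rot: [-0.0, 0.712, 0.702, -0.0]
ft_force: [-0.5, 0.5, -0.1]
opening: 0.0195
grasp_force: 20.0
```

{"fn": "step_arm", "kwargs": {"steps": [[0,0,0,0,0,0,-1],[0,0,0,0,0,0,-1],[0,0,0,0,0,0,-1],[0,0,0,0,0,0,-1]], "grip_force": 50}}

```text
t: 8.12
ee_pos: [0.5691, -0.0914, 0.055]
tool_rot: [-0.0, 0.712, 0.702, -0.0]
ft_force: [-1.2, -0.7, 0.7]
opening: 0.0192
grasp_force: 50.0
```

```bash
python3 - <<'E'
from rim import *
c=robot.capture('side'); s=robot.state(); print(s['ee_pos'],s['tool_rot'],s['qpos'],s['ft_force'],s['wrist_torque'],s['opening'])
print('side',rim(c,(.570,.010)));
c2=robot.capture('scene');print('scene',rim(c2,(.57,.01)))
c3=robot.capture('wrist')
for c in (c,c2,c3):
    m=cv2.inRange(cv2.cvtColor(c['color'],cv2.COLOR_BGR2HSV),(0,160,60),(7,255,255))
    k,L,st,ce=cv2.connectedComponentsWithStats(m)
    for i in range(1,k):
        p=onplane(c,ce[i],.082)[0]
        if st[i,4]>150 and np.hypot(*(p[:2]-[.57,.01]))<.04: print(p)
a=np.vstack([cv2.resize(c['color'][150:260,215:365],(450,330)) for c in [c2]]+[cv2.resize(c3['color'],(450,338))][:1]);cv2.imwrite('pics/g.png',a[:600])
E
```

```text
[ 0.56908779 -0.09134281  0.05502496] [-7.90772255e-05  7.12421698e-01  7.01751602e-01 -8.55594790e-05] [-0.50197111  0.40092307  0.71188895  1.86012627 -0.30908733  0.99356558
  0.32683804] [-0.61071096  0.09327795  0.59707083] [-0.09753568  0.35839495  0.12528145] 0.019575684329206765
side (array([0.5706321 , 0.01234144]), 88, np.float64(0.0016095097956831707))
scene (array([0.56750352, 0.01024373]), 79, np.float64(0.0014691178024652555))
[0.55889008 0.01031003 0.082     ]
[0.54383826 0.01893464 0.082     ]
[ 0.5715742  -0.00242842  0.082     ]
[ 0.55888399 -0.00293341  0.082     ]
```

{"fn": "step_arm", "kwargs": {"steps": [[0.001,0.102,0,0,0,-0.167,-1],[0.005,0.204,0,0,0,-0.333,-1],[0.005,0.204,0,0,0,-0.333,-1],[0.005,0.204,0,0,0,-0.333,-1],[0.001,0.102,0,0,0,-0.167,-1],[0,0,0,0,0,0,-1]]}}

```text
t: 9.02
ee_pos: [0.5898, -0.0896, 0.055]
tool_rot: [0.0, 0.639, 0.769, 0.0]
ft_force: [1.0, 1.9, -0.4]
opening: 0.0194
grasp_force: 50.0
```

```bash
cat > st.py <<'E'
from rim import *
import sys
s=robot.state(); a,b=s['tool_rot'][1:3]; x=np.array([2*a*a-1,2*a*b])
print(s['t'],s['ee_pos'].round(4),'yaw',np.arctan2(x[1],x[0])-np.pi/2,'axis',(s['ee_pos'][:2]+.102*x).round(4),'tilt',s['tool_rot'].round(4),s['ft_force'].round(1),s['wrist_torque'].round(2),s['grasp_force'])
dz=float(sys.argv[1]) if len(sys.argv)>1 else 0
for n in('side','scene'):
    c=robot.capture(n); r=rim(c,s['ee_pos'][:2]+.102*x,z=.077+dz)
    m=cv2.inRange(cv2.cvtColor(c['color'],cv2.COLOR_BGR2HSV),(0,160,60),(7,255,255))
    P=[]
    k,L,S,ce=cv2.connectedComponentsWithStats(m)
    for i in range(1,k):
        p=onplane(c,ce[i],.082+dz)[0]
        if S[i,4]>40 and np.hypot(*(p[:2]-r[0]))<.05: P.append((S[i,4],p[:2].round(4)))
    print(n,r[0].round(4),r[1],P); cv2.imwrite(f'pics/last_{n}.png',c['color'])
E
python3 st.py
```

```text
9.025 [ 0.5898 -0.0896  0.055 ] yaw 0.18495579496907966 axis [0.571  0.0107] tilt [1.000e-04 6.388e-01 7.694e-01 1.000e-04] [ 1.   1.9 -0.4] [ 0.11 -0.08 -0.02] 49.97532522305846
side [0.5678 0.0087] 83 []
scene [0.5687 0.0103] 84 [(np.int32(327), array([0.5572, 0.0042]))]
```

{"fn": "step_arm", "kwargs": {"steps": [[0.001,0.102,0,0,0,-0.167,-1],[0.005,0.204,0,0,0,-0.333,-1],[0.005,0.204,0,0,0,-0.333,-1],[0.005,0.204,0,0,0,-0.333,-1],[0.005,0.204,0,0,0,-0.333,-1],[0.005,0.204,0,0,0,-0.333,-1],[0.005,0.204,0,0,0,-0.333,-1],[0.005,0.204,0,0,0,-0.333,-1],[0.005,0.204,0,0,0,-0.333,-1],[0.005,0.204,0,0,0,-0.333,-1],[0.001,0.102,0,0,0,-0.167,-1],[0,0,0,0,0,0,-1]]}}

```text
t: 10.62
ee_pos: [0.6354, -0.0684, 0.0551]
tool_rot: [0.0, 0.429, 0.903, -0.0]
ft_force: [1.2, -0.3, 1.2]
opening: 0.0198
grasp_force: 50.0
```

```bash
python3 st.py
```

```text
10.625 [ 0.6354 -0.0684  0.0551] yaw 0.6846359409343217 axis [0.5709 0.0106] tilt [ 1.000e-04  4.287e-01  9.034e-01 -0.000e+00] [ 1.2 -0.3  1.2] [-0.01 -0.12  0.01] 49.975007604807615
side [0.5673 0.0081] 88 [(np.int32(218), array([ 0.5559, -0.0038]))]
scene [0.5688 0.0095] 107 [(np.int32(349), array([0.5571, 0.0009]))]
```

{"fn": "step_arm", "kwargs": {"steps": [[0.001,0.102,0,0,0,-0.167,-1],[0.005,0.204,0,0,0,-0.333,-1],[0.005,0.204,0,0,0,-0.333,-1],[0.005,0.204,0,0,0,-0.333,-1],[0.005,0.204,0,0,0,-0.333,-1],[0.005,0.204,0,0,0,-0.333,-1],[0.005,0.204,0,0,0,-0.333,-1],[0.005,0.204,0,0,0,-0.333,-1],[0.005,0.204,0,0,0,-0.333,-1],[0.005,0.204,0,0,0,-0.333,-1],[0.001,0.102,0,0,0,-0.167,-1],[0,0,0,0,0,0,-1]]}}

```text
t: 12.22
ee_pos: [0.6654, -0.0277, 0.0551]
tool_rot: [0.0, 0.192, 0.981, 0.0]
ft_force: [0.2, 0.3, 0.7]
opening: 0.0196
grasp_force: 50.0
```

{"fn": "step_arm", "kwargs": {"steps": [[0.001,0.102,0,0,0,-0.167,-1],[0.005,0.204,0,0,0,-0.333,-1],[0.005,0.204,0,0,0,-0.333,-1],[0.001,0.102,0,0,0,-0.167,-1],[0,0,0,0,0,0,-1],[0,0,0,0,0,0,-1],[0,0,0,0,0,0,-1]]}}

```text
t: 13.1
ee_pos: [0.6701, -0.0133, 0.0551]
tool_rot: [0.0, 0.118, 0.993, 0.0]
ft_force: [1.9, -0.6, 1.0]
opening: 0.0191
grasp_force: 50.0
```

```bash
python3 st.py
```

```text
13.1 [ 0.6701 -0.0133  0.0551] yaw 1.3337850231788262 axis [0.5709 0.0107] tilt [0.     0.1182 0.993  0.    ] [ 1.9 -0.6  1. ] [-0.02 -0.12  0.03] 49.97872615233064
side [0.5677 0.008 ] 110 [(np.int32(309), array([ 0.5665, -0.0034]))]
scene [0.5708 0.0091] 137 [(np.int32(347), array([0.5562, 0.0007]))]
```

View pics/last_side.png

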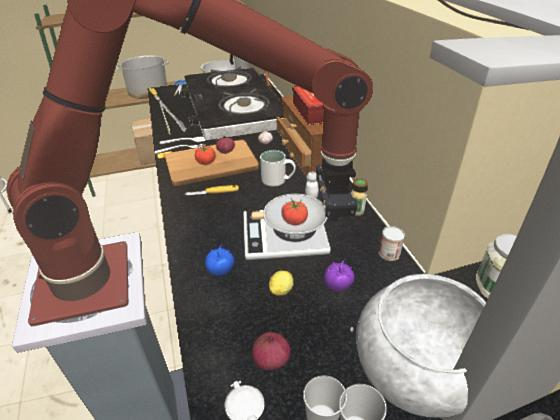

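The pan has turned: the free ear is now at the front (258,214 in the side view), the tomato is still central, and nothing else has moved. Lifting gently.

{"fn": "step_arm", "kwargs": {"steps": [[0,0,0,0,0,0,-1],[0,0,-0.05,0,0,0,-1],[0,0,-0.1,0,0,0,-1],[0,0,-0.1,0,0,0,-1],[0,0,-0.1,0,0,0,-1],[0,0,-0.1,0,0,0,-1],[0,0,-0.1,0,0,0,-1],[0,0,-0.05,0,0,0,-1],[0,0,0,0,0,0,-1],[0,0,0,0,0,0,-1]], "grip_force": 60}}

```text
t: 14.45
ee_pos: [0.67, -0.0133, 0.07]
tool_rot: [-0.0, 0.118, 0.993, -0.0]
ft_force: [0.4, -0.3, -2.4]
opening: 0.0194
grasp_force: 60.0
```

```bash
python3 st.py 0.015; python3 - <<'E'
import cv2,numpy as np
a=cv2.imread('pics/last_side.png')[165:265,220:370];b=cv2.imread('pics/last_scene.png')[155:255,215:365]
cv2.imwrite('pics/l1.png',np.hstack([cv2.resize(x,(400,267),interpolation=2) for x in(a,b)]))
E
```

```text
14.45 [ 0.67   -0.0133  0.07  ] yaw 1.3341505351752874 axis [0.5708 0.0107] tilt [-1.00e-04  1.18e-01  9.93e-01 -0.00e+00] [ 0.4 -0.3 -2.4] [-0.08 -0.28  0.05] 59.974367916584015
side [0.5705 0.0054] 111 [(np.int32(306), array([ 0.5618, -0.0038]))]
scene [0.5695 0.0086] 105 [(np.int32(352), array([ 5.493e-01, -2.000e-04]))]
```

View pics/l1.png

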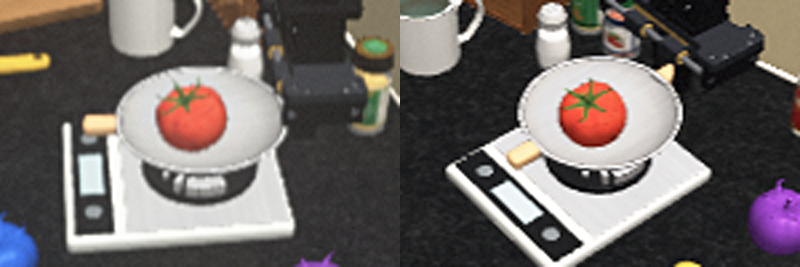

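```bash
cat > ear.py <<'E'
from h import *
import sys
dz=float(sys.argv[1]); yaw=1.334
e=np.array([-np.sin(yaw),np.cos(yaw)])
exp=np.r_[np.array([.5707,.0105])+.101*e,.074+dz]
o=[];v=[]
for n in('side','scene'):
    c=robot.capture(n); m=cv2.inRange(cv2.cvtColor(c['color'],cv2.COLOR_BGR2HSV),(8,50,90),(28,190,255))
    q=proj(c,exp)[0]; k,L,S,ce=cv2.connectedComponentsWithStats(m)
    i=min((i for i in range(1,k) if S[i,4]>25),key=lambda i:np.hypot(*(ce[i]-q)))
    print(n,'expected px',q.round(1),'seen',ce[i].round(1),S[i]); a,b=ray(c,ce[i]); o.append(a); v.append(b[0]/np.linalg.norm(b[0]))
A=[np.eye(3)-np.outer(d,d) for d in v]
p=np.linalg.solve(sum(A),sum(a@b for a,b in zip(A,o)))
print('ear',p.round(4),'expected',exp.round(4))
E
python3 ear.py .015
```

```text
side expected px [256.7 209.7] seen [257.1 211.3] [251 207  13   9 102]
scene expected px [260.  211.1] seen [260.8 212.6] [255 208  13  10  90]
ear [0.4725 0.0313 0.0855] expected [0.4725 0.0342 0.089 ]
```

```bash
python3 - <<'E'
from h import *
import pickle
cc=pickle.load(open('c0.pkl','rb'));o=[];v=[]
for n,q in(('side',(307.1,236.7)),('scene',(317.7,216.4))):
    c=cc[n]; m=cv2.inRange(cv2.cvtColor(c['color'],cv2.COLOR_BGR2HSV),(8,50,90),(28,190,255))
    k,L,S,ce=cv2.connectedComponentsWithStats(m);i=min((i for i in range(1,k) if S[i,4]>25),key=lambda i:np.hypot(*(ce[i]-q)))
    print(n,ce[i],proj(c,[.569,-.0905,.074])); a,b=ray(c,ce[i]); o.append(a); v.append(b[0]/np.linalg.norm(b[0]))
A=[np.eye(3)-np.outer(d,d) for d in v]
print(np.linalg.solve(sum(A),sum(a@b for a,b in zip(A,o))))
E
python3 - <<'E'
import sys;sys.path.insert(0,'.')
from h import *
c=robot.capture('wrist'); cv2.imwrite('pics/w3.png',c['color'])
E
```

```text
side [307.09375    236.63541667] [[306.89827786 236.20855956]]
scene [317.72826087 216.27173913] [[317.53730641 215.79563744]]
[ 0.56923829 -0.09108229  0.07268514]
```

View pics/w3.png

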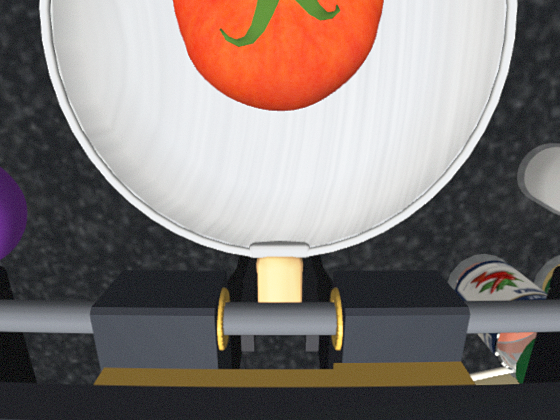

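In the wrist view the grip holds squarely on the ear. The tomato's near edge is at (280,110), well clear of the fingers. I'll measure how far it has rolled against the edge in the earlier wrist views.

```bash
cat > tom.py <<'E'
from h import *
from scipy.optimize import brentq
def tom(c,axis,zc,u,edge=None,r=.035):
    # offset along u (unit, axis->gripped ear) of tomato centre from its lowest silhouette row
    if edge is None:
        m=cv2.inRange(cv2.cvtColor(c['color'],cv2.COLOR_BGR2HSV),(0,140,50),(12,255,255))
        k,L,S,ce=cv2.connectedComponentsWithStats(m); i=1+np.argmax(S[1:,4])
        ys,xs=np.nonzero(L==i); edge=(xs[ys>=ys.max()-1].mean(),ys.max()+.5)
    o,d=ray(c,edge); d=d[0]/np.linalg.norm(d[0])
    f=lambda s:(np.linalg.norm(np.cross(np.r_[axis+s*u,zc]-o,d))-r)
    g=np.linspace(-.06,.06,241); F=[f(x) for x in g]
    return edge,[round(brentq(f,g[j],g[j+1]),4) for j in range(240) if F[j]*F[j+1]<0]
if __name__=='__main__':
    import sys,pickle
    dz=float(sys.argv[1]); ax=np.array([.5707,.0105])
    print('before',tom(pickle.load(open('c1.pkl','rb')),ax,.0825,np.array([-.0149,-1.])))
    print('now',tom(robot.capture('wrist'),ax,.0825+dz,np.array([np.sin(1.334),-np.cos(1.334)])))
E
python3 tom.py .015
```

```text
before ((np.float64(299.1794871794872), np.float64(140.5)), [-0.0035])
now ((np.float64(280.2063492063492), np.float64(109.5)), [-0.0088])
```

The tomato sits about 5 mm off towards the free end, because the pan sags about 0.012 rad. I correct that small tilt, then lift on.

{"fn": "step_arm", "kwargs": {"steps": [[0,0,-0.1,0,0.03,0,-1],[0,0,-0.1,0,0.03,0,-1],[0,0,-0.1,0,0.03,0,-1],[0,0,-0.1,0,0,0,-1],[0,0,-0.1,0,0,0,-1],[0,0,0,0,0,0,-1],[0,0,0,0,0,0,-1],[0,0,0,0,0,0,-1]]}}

```text
t: 15.75
ee_pos: [0.6701, -0.0132, 0.0824]
tool_rot: [-0.007, 0.118, 0.993, 0.001]
ft_force: [0.1, 0.4, -2.7]
opening: 0.0193
grasp_force: 60.0
```

```bash
python3 tom.py .0275; python3 ear.py .0275;  python3 -c "
from h import *
s=robot.state();print(s['ee_pos'],s['tool_rot'],s['ft_force'])"
```

```text
before ((np.float64(299.1794871794872), np.float64(140.5)), [-0.0035])
now ((np.float64(280.57575757575756), np.float64(110.5)), [-0.0079])
side expected px [256.5 205.9] seen [256.7 206.8] [251 203  13   9 106]
scene expected px [259.8 207.8] seen [260.6 208.6] [255 204  13  11  91]
ear [0.4723 0.0312 0.1008] expected [0.4725 0.0342 0.1015]
[ 0.67011024 -0.01328621  0.08249808] [-6.76339487e-03  1.18033704e-01  9.92986259e-01  7.67894150e-04] [ 0.13545162 -0.52317625 -2.73996343]
```

{"fn": "step_arm", "kwargs": {"steps": [[0,0,-0.05,0,0,0,-1],[0,0,-0.1,0,0,0,-1],[0,0,-0.15,0,0,0,-1],[0,0,-0.15,0,0,0,-1],[0,0,-0.15,0,0,0,-1],[0,0,-0.15,0,0,0,-1],[0,0,-0.15,0,0,0,-1],[0,0,-0.15,0,0,0,-1],[0,0,-0.15,0,0,0,-1],[0,0,-0.1,0,0,0,-1],[0,0,-0.05,0,0,0,-1],[0,0,0,0,0,0,-1]]}}

```text
t: 17.4
ee_pos: [0.6706, -0.0134, 0.1163]
tool_rot: [-0.007, 0.118, 0.993, 0.001]
ft_force: [0.0, -0.1, -2.0]
opening: 0.019
grasp_force: 60.0
```

```bash
python3 tom.py .061; python3 ear.py .061
```

```text
before ((np.float64(299.1794871794872), np.float64(140.5)), [-0.0035])
now ((np.float64(280.6), np.float64(110.5)), [-0.0074])
side expected px [255.9 195.6] seen [256.3 196.4] [250 192  13  10 108]
scene expected px [259.4 198.8] seen [260.2 199.6] [254 194  14  11  98]
ear [0.4728 0.0316 0.134 ] expected [0.4725 0.0342 0.135 ]
```

{"fn": "step_arm", "kwargs": {"steps": [[0,0,-0.05,0,0,0,-1],[0,0,-0.1,0,0,0,-1],[0,0,-0.15,0,0,0,-1],[0,0,-0.15,0,0,0,-1],[0,0,-0.15,0,0,0,-1],[0,0,-0.15,0,0,0,-1],[0,0,-0.15,0,0,0,-1],[0,0,-0.15,0,0,0,-1],[0,0,-0.15,0,0,0,-1],[0,0,-0.1,0,0,0,-1],[0,0,-0.05,0,0,0,-1],[0,0,0,0,0,0,-1]]}}

```text
t: 19.05
ee_pos: [0.671, -0.0135, 0.1501]
tool_rot: [-0.007, 0.118, 0.993, 0.001]
ft_force: [0.2, -0.2, -2.8]
opening: 0.0193
grasp_force: 60.0
```

{"fn": "step_arm", "kwargs": {"steps": [[0,0,0,0,0,0,-1],[0,0,0,0,0,0,-1],[0,0,0,0,0,0,-1],[0,0,0,0,0,0,-1],[0,0,0,0,0,0,-1],[0,0,0,0,0,0,-1]]}}

```text
t: 19.8
ee_pos: [0.6711, -0.0135, 0.1501]
tool_rot: [-0.007, 0.118, 0.993, 0.001]
ft_force: [-0.6, -0.3, -3.4]
opening: 0.0195
grasp_force: 60.0
```

```bash
python3 tom.py .095; python3 ear.py .095; python3 st.py .095;  python3 - <<'E'
import cv2,numpy as np
a=cv2.imread('pics/last_side.png')[130:265,200:400];b=cv2.imread('pics/last_scene.png')[130:265,195:395]
cv2.imwrite('pics/l2.png',np.hstack([cv2.resize(x,(400,270),interpolation=2) for x in(a,b)]))
E
```

```text
before ((np.float64(299.1794871794872), np.float64(140.5)), [-0.0035])
now ((np.float64(280.6), np.float64(110.5)), [-0.0069])
side expected px [255.3 184.6] seen [256.  185.6] [250 181  13  10 113]
scene expected px [259.  189.3] seen [259.9 189.8] [253 185  15  11 101]
ear [0.4737 0.032  0.1673] expected [0.4725 0.0342 0.169 ]
19.95 [ 0.671  -0.0135  0.15  ] yaw 1.3341652103154722 axis [0.5719 0.0104] tilt [-6.70e-03  1.18e-01  9.93e-01  8.00e-04] [ 0.4  0.7 -1.4] [-0.04 -0.33  0.01] 59.974552039057016
side [0.5716 0.0043] 113 [(np.int32(376), array([ 0.5618, -0.0025]))]
scene [0.5718 0.0081] 121 [(np.int32(385), array([ 5.496e-01, -4.000e-04]))]
```

View pics/l2.png

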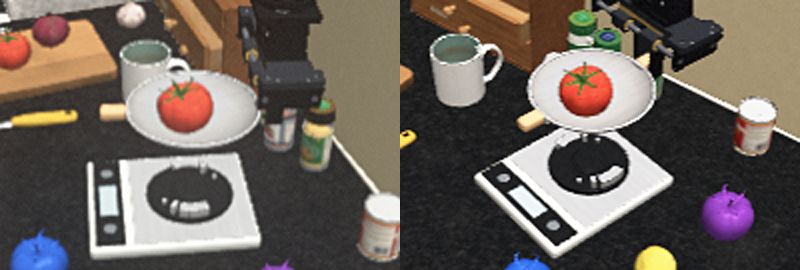

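The pan hangs level and still about 95 mm above its seat, clear of the claws. The tomato is near the middle and nothing else is disturbed. Handing in.

```bash
python3 -c "
from rig import robot
print(robot.sign_off())"
```

```text
the job is handed in; nothing more can be done
None
```

I turned the pan to about 89° from the scale's axes on its seat, lifted it about 95 mm clear of the claws, and handed in with it held level and still by one ear and the tomato within about 1 cm of the middle; the sign-off gave no verdict.

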